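# Lock the marinating tub's clamp bar with its pin

### The arm

A 6-joint arm with a two-finger parallel gripper is mounted at the origin on the work surface. World frame = base frame: x ahead of the robot, y to its left, z up, the work surface at z = 0. Lengths are in m, angles in rad, forces in N, time in s.
With the tool pointing down it reaches from about 0.275 to 0.75 m from the base axis. Payload 10.2 kg.
Tool frame: the origin (TCP) lies at the very end of the fingers, on their centre line; the grasp point (between the pads) lies 19 mm behind it; z points along the fingers, y is the direction in which the jaws open and shut (so a half turn about z gives the same grasp; the last joint's range is limited). The gripper opens to 85 mm and grips with 20 to 120 N. Pads are 22 mm wide; open, the fingers measure 114 mm over their backs; the gripper's body (76 mm by 85 mm) begins 54 mm behind the grasp point. The pads swing forward as they close: fully open they stand 13 mm farther back than shut.
Start: joints at [1.024, 0.313, 1.498, -0, 1.331, -0.223], TCP at [0.167, 0.498, 0.231] pointing down, gripper open.
Joint ranges: [-2.94, 2.94], [-0.97, 2.17], [0.19, 2.56], [-1.23, 4.37], [0.02, 3.11], [-2.88, 2.88]. Speed limits (rad/s): [2.39, 2.39, 3.01, 3.14, 3.14, 3.14].

### API

Orientations are given as a unit quaternion [x, y, z, w].
In Python, from rig import r gives the robot as it stands.
- The arm moves only by the tool step_arm, never from a script. Its argument "steps" is a list of rows, each a list of 3 entries, a list of its own where there are three numbers: the shift along the tool's x, y, z each as a share of 0.4 m, from -1 to 1, then the turn, a rotation vector about the tool's x, y, z each as a share of 30 degrees, from -1 to 1, then the opening, from -1 (shut) to 1 (fully open). A call has 1 to 20 rows; each row is the pose to reach, as a shift and turn from the pose commanded when the call began, along the tool's axes at that moment; what a row does not reach only later rows make up. A row lasts 1/10 s, in which the tool goes at most 50 mm and 8.59 degrees, less where a joint would pass 70% of its speed; a pose out of reach is approached as far as the arm can. A call with a number of a shift or a turn outside -1 to 1 is refused whole. A call with a gripper value outside its range is refused whole. The fingers move at their own pace and stop on an object; "squeeze" is the grip in N (left out, the last holds). Time passes only in rows, so rows that repeat a pose let the fingers close. It gives the time, the measured TCP pose, the force and the opening at its end, in the units of the state.
- r.get_obs(): the state, without advancing time (a new reading comes with each control period).
- r.snapshot(name): name is "scene" or "top"; returns a dict with "pixels" (400x640x3 uint8, blue, green, red), "intrinsics" (3x3 intrinsics, pixels), "extrinsics" (4x4, takes a point from camera to world coordinates). Camera axes: x right, y down, z forward; pixel columns grow to the right and rows downward; lengths in m; the calibration is good to about 2 mm. A picture is of the moment at which its call begins. There is no depth.
- r.sign_off(): hands the job in, once; it reports no verdict.
The state is a dict: "time_s": time; "joint_pos": joint angles; "dq": joint speeds; "effort": joint torques, N m; "eef_pos": TCP position; "orientation": TCP orientation; "wrist_force": force on the tool from outside, world axes, zero at the start; "moment": the same for the moment, N m; "gripper_width": finger opening in m.
Only numpy, scipy, OpenCV 4.12 (cv2) and the standard library are available. Lean on these libraries where they do the work, as an engineer would, in place of code of your own. Each camera call takes 0.05 s, during which the arm holds its last target.

### The job

Close up the marinating tub: swing its clamp bar over the lid until the bar's eye sits fully home against the stop in the fork, then drop the red-handled locking pin down through fork and eye until its collar sits on the fork. Let go of everything, and leave the bowl, the jar and the tongs where they are.

Things in the scene. Friction and masses are not known exactly. Their poses are not given: they have to be found in the camera images.
- fork_hole (a point): Centre of the fork's hole at its top face, 112 mm above the counter. The fork is dark steel: two level ears 44 x 44 x 8 mm, undersides at 82 and 104 mm, each with a vertical 16 mm hole; free space below. A web on their +x side is the bar's stop. Axes are the tub's: z up, +y from fork to the bar's pivot 200 mm away, x across the shut bar, which swings in from the -x (robot) side.
- bar_pivot (a point): Point on the bar's vertical pivot axis, 97 mm above the counter; axes turn with the bar, which runs along its -y. The bar is aluminium, 28 mm wide, 8 mm thick (93 to 101 mm above the counter), and ends in an eye with a vertical 16 mm hole, 200 mm from the pivot, that goes between the fork's ears.
- bar_knob (a point): Centre of the upright black knob on the bar, 20 mm diameter, 45 mm tall (101 to 146 mm above the counter), 120 mm from the pivot, for swinging the bar; axes turn with the bar.
- bar (a joint): Opening angle of the clamp bar in rad: 0 is shut against the stop with its eye in line with the fork holes, growing as the bar swings out towards the robot (clockwise from above), up to 1.1. It has no spring, stays where it is left, and takes about 1 to 2 N at the knob to turn.
- pin_center (a point): Middle of the locking pin, hanging upright in its rest; z up along it. 115 mm long, about 0.12 kg: steel shaft 12 mm thick, 60 mm long, its lowest 10 mm tapered to 5 mm; above it a collar 26 mm across, 5 mm thick; then a red round handle 22 mm across, 50 mm tall. Tip 57.5 mm below this point, collar's underside 2.5 mm above, handle's middle 32.5 mm above.
- rest: Wooden rest block 70 x 70 x 68 mm, fixed, with a vertical 16 mm hole through its middle in which the pin hangs by its collar; origin at the centre of its underside.
- bowl_center (a point): Middle of a loose steel bowl, 110 mm across and 50 mm tall; leave it alone.
- jar_center (a point): Middle of a loose jar with orange cap, 60 mm across and 110 mm tall; leave it alone.
- tongs_center (a point): Middle of loose flat-lying steel tongs, about 220 mm long and 14 mm high; leave them alone.
- tub: White tub 150 x 150 mm with a green lid 162 mm square, lid top 83 mm above the counter; fixed. Origin at the centre of its underside, half-way between fork hole (100 mm to its -y) and bar pivot (100 mm to its +y).
Not all that is in view belongs to the job. Of the things like the part that bears pin_center, leave any that is purple; of the rest the smaller one is meant.

How it is judged:
At the end, for the whole second after the job is handed in: The bar is shut to within 0.03 rad, and the pin stands upright (within 0.1 rad) through fork and eye, within 5 mm of the hole's centre, with its collar down to within 3 mm of the fork's top (value of joint bar below 0.03 rad and horizontal distance between pin_center and fork_hole below 0.005 m and z of pin_center in the frame of fork_hole below 0.0005 m and angle between the z axis of pin_center and the z axis of fork_hole, either way round below 0.1 rad); the robot touches nothing.
It fails at once if the bowl is shoved by more than 30 mm (distance of bowl_center from where it was at the start of the episode above 0.03 m).
It fails at once if the jar is shoved by more than 30 mm (distance of jar_center from where it was at the start of the episode above 0.03 m).
It fails at once if the tongs are shoved by more than 30 mm (distance of tongs_center from where it was at the start of the episode above 0.03 m).
It also fails if it takes over 53 s, if anything falls off the work surface, if the arm or the gripper's body presses on something with over 40 N, if the wrist force passes 120 N, or if a joint passes its speed limit or range.

## Working session

There is one attempt and no reset: what is moved stays moved. The work goes in short steps, Python scripts to look and compute and a tool call to move; the robot and the scene stay as the last step left them, time stands still between calls to the robot, and variables do not carry over. Pictures are saved under pics/ and viewed, and the job is handed in when it is done.

Besides the shell and the picture viewer there is one more tool, called after "Emit:" as a command line: name --argument value ..., lists and objects as JSON in quotes. step_arm: Moves the arm, as the interface text tells. Shift numbers are shares of 0.4 m and turn numbers shares of 30 degrees, none past 1 either way. Its arguments: {"type":"object","properties":{"steps":{"type":"array"},"squeeze":{"type":"number"}},"required":["steps"]}

```bash
mkdir -p pics; ls; python3 - <<'E'
from rig import r
import cv2,numpy as np,json
for n in ("scene","top"):
    s=r.snapshot(n); cv2.imwrite(f"pics/{n}0.png",s["pixels"]); 
    np.savez(f"pics/{n}0.npz",K=s["intrinsics"],E=s["extrinsics"]); print(n,np.round(s["intrinsics"],1).tolist(),np.round(s["extrinsics"],3).tolist())
o=r.get_obs();print({k:np.round(v,4).tolist() for k,v in o.items()})
E
```

```text
pics
scene [[515.8, 0.0, 314.6], [0.0, 515.8, 192.5], [0.0, 0.0, 1.0]] [[0.727, 0.412, -0.549, 1.186], [0.686, -0.455, 0.568, -0.671], [-0.016, -0.789, -0.614, 0.768], [0.0, 0.0, 0.0, 1.0]]
top [[516.9, 0.0, 323.6], [0.0, 516.9, 195.1], [0.0, 0.0, 1.0]] [[0.003, -0.996, 0.093, 0.445], [-1.0, -0.003, 0.009, -0.051], [-0.009, -0.093, -0.996, 1.568], [0.0, 0.0, 0.0, 1.0]]
{'time_s': 0.1, 'joint_pos': [1.0236, 0.3134, 1.4984, 0.0, 1.331, -0.2234], 'dq': [-0.0003, -0.0007, -0.0022, 0.0004, -0.0012, -0.0004], 'effort': [0.004, -41.2898, -26.0142, -0.0001, 0.003, -0.0], 'eef_pos': [0.1669, 0.4975, 0.2308], 'orientation': [0.1612, 0.9869, -0.0005, -0.0002], 'wrist_force': [-0.4326, -0.0084, -0.7623], 'moment': [-0.0166, -0.0004, -0.0535], 'gripper_width': 0.0854}
```

View pics/scene0.png

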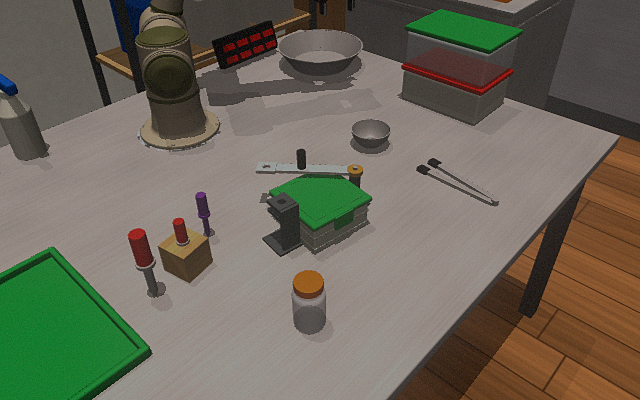

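View pics/top0.png

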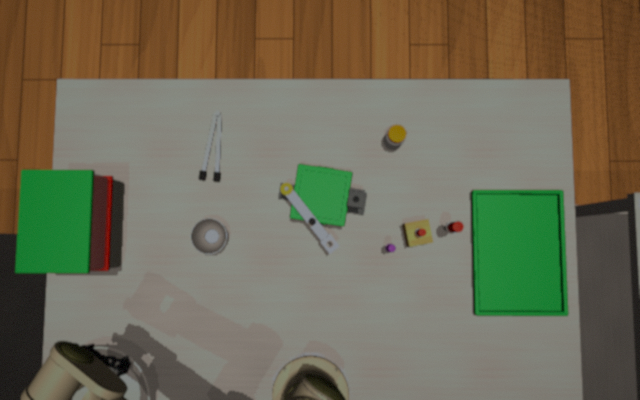

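The scene view shows three pin-like things: a purple one (203,205), a large red one on a stand (145,260), and a small red one in the wooden rest (180,232), which is the one to use. The bar is open over the lid, with its pivot at top (287,188) and its eye at about (331,246). The fork is at about (356,200).

```bash
python3 - <<'E'
import cv2
a=cv2.imread("pics/top0.png"); b=cv2.imread("pics/scene0.png")
cv2.imwrite("pics/tz.png",cv2.resize(a[155:265,270:470],None,fx=4,fy=4,interpolation=cv2.INTER_CUBIC))
cv2.imwrite("pics/sz.png",cv2.resize(b[140:310,120:380],None,fx=3,fy=3,interpolation=cv2.INTER_CUBIC))
E
```

```text
(no output)
```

View pics/tz.png

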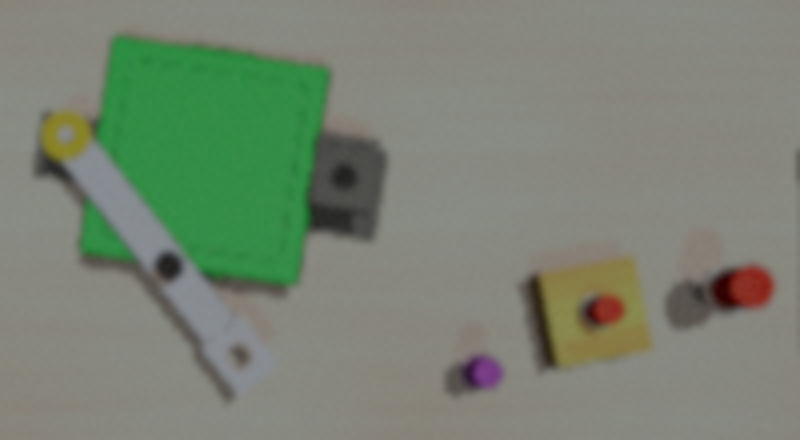

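View pics/sz.png

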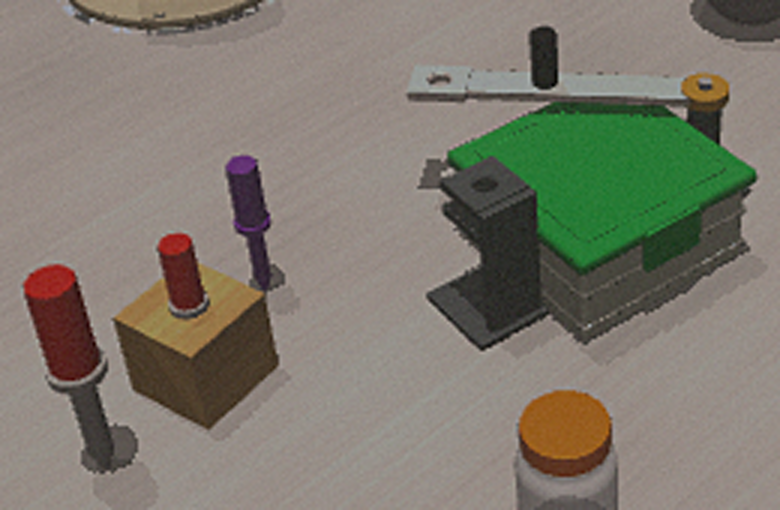

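```bash
cat > h.py <<'E'
import numpy as np,cv2
def load(n):
    d=np.load(f"pics/{n}0.npz"); return d["K"],d["E"]
def P(n):
    K,E=load(n); return K@np.linalg.inv(E)[:3]
def atz(n,uv,z):
    K,E=load(n); d=E[:3,:3]@np.linalg.solve(K,[*uv,1]); c=E[:3,3]; return c+d*(z-c[2])/d[2]
def proj(n,p):
    q=P(n)@np.r_[p,1]; return q[:2]/q[2]
def tri(a,b):
    X=cv2.triangulatePoints(P("top"),P("scene"),np.array(a,float).reshape(2,1),np.array(b,float).reshape(2,1)); return (X[:3]/X[3]).ravel()
E
python3 - <<'E'
from h import *
T=lambda u,v:(270+(u+.5)/4-.5,155+(v+.5)/4-.5)
S=lambda u,v:(120+(u+.5)/3-.5,140+(v+.5)/3-.5)
for n,t,s,z in [("fork",T(343,177),S(485,185),.112),("pivot",T(66,134),S(705,85),.11),("eye",T(241,354),S(439,79),.101),("knobtop",T(169,264),S(543,33),.146),("pintop",T(609,309),S(175,241),.123)]:
    print(n,np.round(tri(t,s),4),np.round(atz("top",t,z),4),np.round(atz("scene",s,z),4))
E
```

```text
fork [ 0.5694 -0.1289  0.1105] [ 0.5703 -0.1277  0.112 ] [ 0.5699 -0.1313  0.112 ]
pivot [0.5998 0.0678 0.105 ] [0.6006 0.0686 0.11  ] [0.6032 0.0607 0.11  ]
eye [ 0.4444 -0.0573  0.1025] [ 0.4455 -0.056   0.101 ] [ 0.4417 -0.0573  0.101 ]
knobtop [ 0.5061 -0.0071  0.1463] [ 0.507  -0.0062  0.146 ] [ 0.505  -0.0079  0.146 ]
pintop [ 0.4768 -0.313   0.1242] [ 0.4776 -0.312   0.123 ] [ 0.4745 -0.3133  0.123 ]
```

```bash
cat >> h.py <<'E'
from scipy.spatial.transform import Rotation as R
def goal(yawdeg):
    a=np.radians(yawdeg); y=np.array([np.cos(a),np.sin(a),0]); z=np.array([0,0,-1.]); return R.from_matrix(np.c_[np.cross(y,z),y,z])
def rows(p0,q0,wps):
    R0=R.from_quat(q0)
    for p,yaw in wps:
        s=R0.inv().apply(np.array(p)-p0)/.4
        t=np.degrees((R0.inv()*goal(yaw)).as_rotvec())/30
        print(np.round(s,4).tolist(),np.round(t,4).tolist())
def now():
    from rig import r
    o=r.get_obs(); print("t",round(o["time_s"],2),"p",np.round(o["eef_pos"],4),"yaw y",np.round(np.degrees(np.arctan2(*R.from_quat(o["orientation"]).as_matrix()[[1,0],1])),2),"F",np.round(o["wrist_force"],1),"w",round(float(o["gripper_width"]),4)); return np.array(o["eef_pos"]),o["orientation"]
E
python3 - <<'E'
from h import *
T=lambda u,v:(270+(u+.5)/4-.5,155+(v+.5)/4-.5)
S=lambda u,v:(120+(u+.5)/3-.5,140+(v+.5)/3-.5)
for n,t,s in [("bigred top",T(757,285),S(50,280)),("purple top",T(487,371),S(241,162)),]:
    print(n,np.round(tri(t,s),4))
print("jar",atz("top",(397,133),.11),"bowl",atz("top",(211,236),.05))
p,q=now()
rows(p,q,[([.33,.27,.231],41.4),([.481,.024,.20],11.4)])
E
```

```text
bigred top [ 0.4932 -0.4051  0.1628]
purple top [ 0.4331 -0.2292  0.1169]
jar [ 0.75995983 -0.24733793  0.11      ] bowl [0.46518696 0.29264751 0.05      ]
t 0.1 p [0.1669 0.4975 0.2308] yaw y 71.45 F [-0.4 -0.  -0.8] w 0.0854
[-0.5675, -0.4095, -0.0002] [-0.0023, 0.0, 1.0016]
[-1.1211, -0.8723, 0.0776] [-0.0023, 0.0006, 2.0016]
```

Emit:
step_arm --steps '[[[-0.57,-0.41,0],[0,0,1],-1],[[-0.57,-0.41,0],[0,0,1],-1],[[-0.57,-0.41,0],[0,0,1],-1],[[-0.57,-0.41,0],[0,0,1],-1],[[-0.57,-0.41,0],[0,0,1],-1],[[-0.57,-0.41,0],[0,0,1],-1],[[-0.57,-0.41,0],[0,0,1],-1]]'

```text
time_s: 0.8
eef_pos: [0.3327, 0.2673, 0.2311]
orientation: [0.413, 0.911, -0.0, 0.0]
wrist_force: [-0.4, 0.9, -0.0]
gripper_width: 0.0
```

```bash
python3 - <<'E'
from h import *
p,q=now()
rows(p,q,[([.47,.045,.20],11.4)])
E
```

```text
t 0.8 p [0.3327 0.2673 0.2311] yaw y 41.18 F [-0.4  0.9 -0. ] w 0.0
[-0.6443, -0.1075, 0.0781] [-0.0006, 0.0011, 0.9927]
```

Emit:
step_arm --steps '[[[-0.64,-0.11,0.08],[0,0,1],-1],[[-0.64,-0.11,0.08],[0,0,1],-1],[[-0.64,-0.11,0.08],[0,0,1],-1],[[-0.64,-0.11,0.08],[0,0,1],-1],[[-0.64,-0.11,0.08],[0,0,1],-1],[[-0.64,-0.11,0.08],[0,0,1],-1],[[-0.64,-0.11,0.08],[0,0,1],-1]]'

```text
time_s: 1.5
eef_pos: [0.4677, 0.0482, 0.1987]
orientation: [0.634, 0.774, -0.0, -0.001]
wrist_force: [-0.6, 0.2, -0.4]
gripper_width: 0.0001
```

Emit:
step_arm --steps '[[[0,0,0],[0,0,1],-1],[[0,0,0],[0,0,1],-1],[[0,0,0],[0,0,1],-1],[[0,0,0],[0,0,1],-1]]'

```text
time_s: 1.9
eef_pos: [0.4667, 0.0508, 0.1995]
orientation: [0.813, 0.583, 0.0, -0.0]
wrist_force: [-0.4, 0.6, 0.0]
gripper_width: -0.0003
```

Emit:
step_arm --steps '[[[0,0,0],[0,0,1],-1],[[0,0,0],[0,0,1],-1],[[0,0,0],[0,0,1],-1],[[0,0,0],[0,0,1],-1],[[0,0,0],[0,0,1],-1]]'

```text
time_s: 2.4
eef_pos: [0.4668, 0.0506, 0.1996]
orientation: [0.935, 0.355, 0.0, -0.0]
wrist_force: [-0.4, 0.2, -0.2]
gripper_width: 0.0004
```

```bash
python3 - <<'E'
from h import *
p,q=now()
rows(p,q,[([.479,.027,.20],-50),([.479,.027,.115],-50)])
from rig import r
s=r.snapshot("scene"); cv2.imwrite("pics/s1.png",cv2.resize(s["pixels"][80:280,180:440],None,fx=3,fy=3))
E
```

```text
t 2.4 p [0.4668 0.0506 0.1996] yaw y -48.45 F [-0.4  0.2 -0.2] w 0.0004
[-0.0162, 0.0643, -0.0011] [-0.0005, -0.0005, 0.0517]
[-0.0163, 0.0644, 0.2114] [-0.0005, -0.0005, 0.0517]
```

View pics/s1.png

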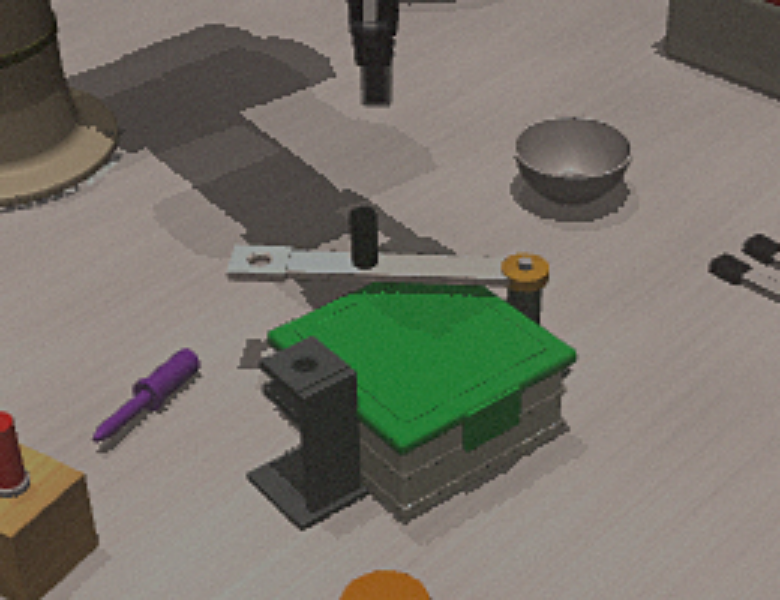

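The gripper is behind the knob and clear of it. The purple pin fell over by itself and now lies at about (150,395) in the crop; nothing has touched it. Next I'll descend and push.

Emit:
step_arm --steps '[[[-0.016,0.05,0.1],[0,0,0.05],-1],[[-0.016,0.055,0.21],[0,0,0.05],-1],[[-0.016,0.055,0.21],[0,0,0.05],-1],[[-0.016,0.055,0.21],[0,0,0.05],-1]]'

```text
time_s: 2.85
eef_pos: [0.4773, 0.0286, 0.1163]
orientation: [0.94, 0.343, -0.0, -0.0]
wrist_force: [-0.2, 0.2, 0.8]
gripper_width: 0.0001
```

```bash
python3 - <<'E'
from h import *
p,q=now()
piv=np.array([.600,.068]);
def wp(th,off):   # th opening deg
    a=np.radians(-98.6-th); k=piv+.12*np.array([np.cos(a),np.sin(a)]); t=np.array([-np.sin(a),np.cos(a)])
    x=k-off*t; return ([x[0],x[1],.115],-8.6-th)
rows(p,q,[wp(t,.0245) for t in (42.5,38,34,30,26,22)])
E
```

```text
t 2.85 p [0.4773 0.0286 0.1163] yaw y -49.94 F [-0.2  0.2  0.8] w 0.0001
[-0.0006, 0.0548, 0.0032] [-0.0006, 0.0002, 0.0387]
[-0.0049, 0.0784, 0.0032] [-0.0006, 0.0002, -0.1113]
[-0.0072, 0.0997, 0.0032] [-0.0006, 0.0002, -0.2446]
[-0.008, 0.121, 0.0032] [-0.0006, 0.0002, -0.378]
[-0.0074, 0.1424, 0.0031] [-0.0006, 0.0002, -0.5113]
[-0.0052, 0.1636, 0.0031] [-0.0006, 0.0001, -0.6446]
```

Each row moves about 9 mm; I'll use two rows per waypoint.

Emit:
step_arm --steps '[[[0,0.03,0.003],[0,0,0.04],-1],[[0,0.055,0.003],[0,0,0.04],-1],[[-0.003,0.067,0.003],[0,0,-0.04],-1],[[-0.005,0.078,0.003],[0,0,-0.11],-1],[[-0.006,0.089,0.003],[0,0,-0.18],-1],[[-0.007,0.1,0.003],[0,0,-0.24],-1],[[-0.008,0.11,0.003],[0,0,-0.31],-1],[[-0.008,0.121,0.003],[0,0,-0.38],-1],[[-0.008,0.132,0.003],[0,0,-0.45],-1],[[-0.007,0.142,0.003],[0,0,-0.51],-1],[[-0.006,0.153,0.003],[0,0,-0.58],-1],[[-0.005,0.164,0.003],[0,0,-0.64],-1]]'

```text
time_s: 4.05
eef_pos: [0.5188, -0.0242, 0.1153]
orientation: [0.869, 0.494, 0.001, 0.0]
wrist_force: [0.1, 1.8, -0.2]
gripper_width: 0.0002
```

```bash
python3 - <<'E'
from h import *
p,q=now()
piv=np.array([.600,.068]);
def wp(th,off):   # th opening deg
    a=np.radians(-98.6-th); k=piv+.12*np.array([np.cos(a),np.sin(a)]); t=np.array([-np.sin(a),np.cos(a)])
    x=k-off*t; return ([x[0],x[1],.115],-8.6-th)
rows(p,q,[wp(t,.0245) for t in (18,14,10,6,3,0,-2)])
from rig import r
s=r.snapshot("scene"); cv2.imwrite("pics/s2.png",cv2.resize(s["pixels"][80:280,180:440],None,fx=3,fy=3))
E
```

```text
t 4.05 p [ 0.5188 -0.0242  0.1153] yaw y -30.77 F [ 0.1  1.8 -0.2] w 0.0002
[-0.0016, 0.0172, 0.0007] [0.003, -0.0012, -0.1391]
[-0.0036, 0.0385, 0.0008] [0.003, -0.0011, -0.2724]
[-0.0041, 0.0598, 0.0008] [0.0031, -0.001, -0.4058]
[-0.0032, 0.0812, 0.0008] [0.0031, -0.0009, -0.5391]
[-0.0014, 0.0971, 0.0009] [0.0031, -0.0008, -0.6391]
[0.0011, 0.113, 0.0009] [0.0032, -0.0007, -0.7391]
[0.0033, 0.1234, 0.0009] [0.0032, -0.0007, -0.8058]
```

View pics/s2.png

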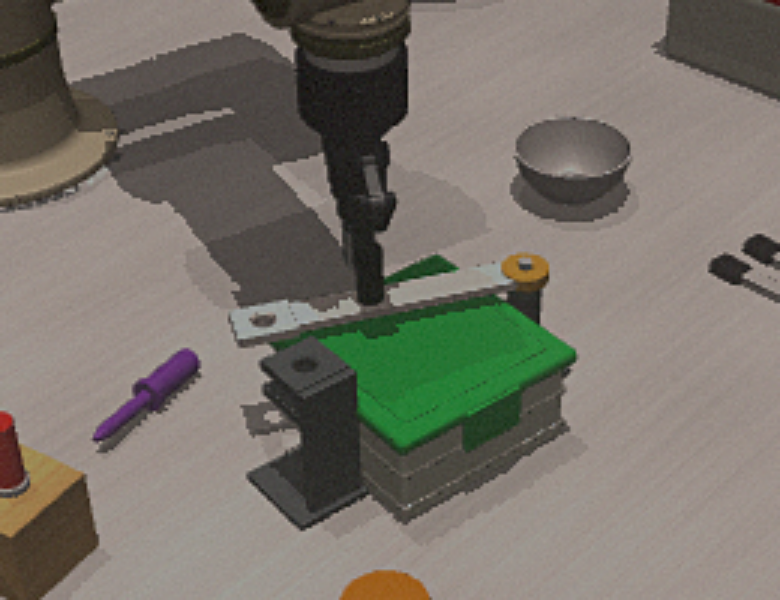

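The bar is turning with the push, with its eye at crop (263,320). I'll continue to about 3° before the stop.

Emit:
step_arm --steps '[[[0,0.009,0.001],[0,0,-0.07],-1],[[-0.002,0.017,0.001],[0,0,-0.14],-1],[[-0.003,0.028,0.001],[0,0,-0.2],-1],[[-0.004,0.038,0.001],[0,0,-0.27],-1],[[-0.004,0.049,0.001],[0,0,-0.34],-1],[[-0.004,0.06,0.001],[0,0,-0.4],-1],[[-0.004,0.07,0.001],[0,0,-0.47],-1],[[-0.003,0.081,0.001],[0,0,-0.54],-1],[[-0.002,0.089,0.001],[0,0,-0.59],-1],[[-0.001,0.097,0.001],[0,0,-0.64],-1]]'

```text
time_s: 5.1
eef_pos: [0.5514, -0.0443, 0.1143]
orientation: [0.775, 0.632, 0.0, 0.0]
wrist_force: [-0.9, -0.3, 0.2]
gripper_width: 0.0002
```

```bash
python3 - <<'E'
from h import *
p,q=now()
piv=np.array([.600,.068]);
def wp(th,off):   # th opening deg
    a=np.radians(-98.6-th); k=piv+.12*np.array([np.cos(a),np.sin(a)]); t=np.array([-np.sin(a),np.cos(a)])
    x=k-off*t; return ([x[0],x[1],.115],-8.6-max(th,0))
rows(p,q,[wp(t,.0245) for t in (2,1,0,-1,-2)])
from rig import r
s=r.snapshot("scene"); cv2.imwrite("pics/s3.png",cv2.resize(s["pixels"][80:280,180:440],None,fx=3,fy=3))
E
```

```text
t 5.1 p [ 0.5514 -0.0443  0.1143] yaw y -11.6 F [-0.9 -0.3  0.2] w 0.0002
[-0.0017, 0.0066, -0.0017] [0.0016, 0.0005, -0.0332]
[-0.0026, 0.0118, -0.0017] [0.0016, 0.0005, -0.0665]
[-0.0034, 0.0171, -0.0017] [0.0015, 0.0005, -0.0998]
[-0.0042, 0.0224, -0.0017] [0.0015, 0.0005, -0.0998]
[-0.0048, 0.0277, -0.0017] [0.0015, 0.0005, -0.0998]
```

View pics/s3.png

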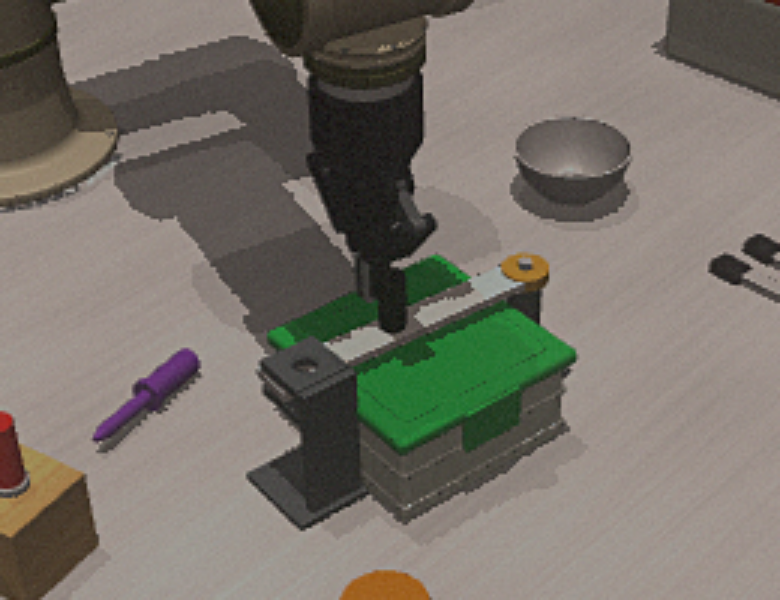

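The eye is inside the fork and the bar is nearly shut. I'll creep on in 1 mm rows and watch the force.

Emit:
step_arm --steps '[[[-0.001,0.0025,-0.002],[0,0,-0.02],-1],[[-0.002,0.005,-0.002],[0,0,-0.03],-1],[[-0.002,0.0075,-0.002],[0,0,-0.05],-1],[[-0.003,0.01,-0.002],[0,0,-0.06],-1]]'

```text
time_s: 5.55
eef_pos: [0.5546, -0.0458, 0.1145]
orientation: [0.765, 0.644, -0.0, -0.0]
wrist_force: [-1.2, 1.1, -0.4]
gripper_width: -0.0001
```

Emit:
step_arm --steps '[[[0,0.0025,0],[0,0,-0.02],-1],[[0,0.004,0],[0,0,-0.03],-1],[[0,0.004,0],[0,0,-0.03],-1]]'

```text
time_s: 5.85
eef_pos: [0.5563, -0.0462, 0.1145]
orientation: [0.76, 0.65, 0.0, 0.0]
wrist_force: [-0.3, -1.4, -0.2]
gripper_width: 0.0003
```

Emit:
step_arm --steps '[[[0,0.0025,0],[0,0,0],-1],[[0,0.004,0],[0,0,0],-1],[[0,0.004,0],[0,0,0],-1]]'

```text
time_s: 6.15
eef_pos: [0.5575, -0.0464, 0.1145]
orientation: [0.76, 0.65, -0.0, -0.0]
wrist_force: [-4.6, -0.4, 1.2]
gripper_width: -0.0002
```

```bash
python3 - <<'E'
from h import *
p,q=now()
from rig import r
s=r.snapshot("scene"); cv2.imwrite("pics/s4.png",cv2.resize(s["pixels"][150:250,240:370],None,fx=6,fy=6,interpolation=cv2.INTER_CUBIC))
E
```

```text
t 6.15 p [ 0.5575 -0.0464  0.1145] yaw y -8.95 F [-4.6 -0.4  1.2] w -0.0002
```

View pics/s4.png

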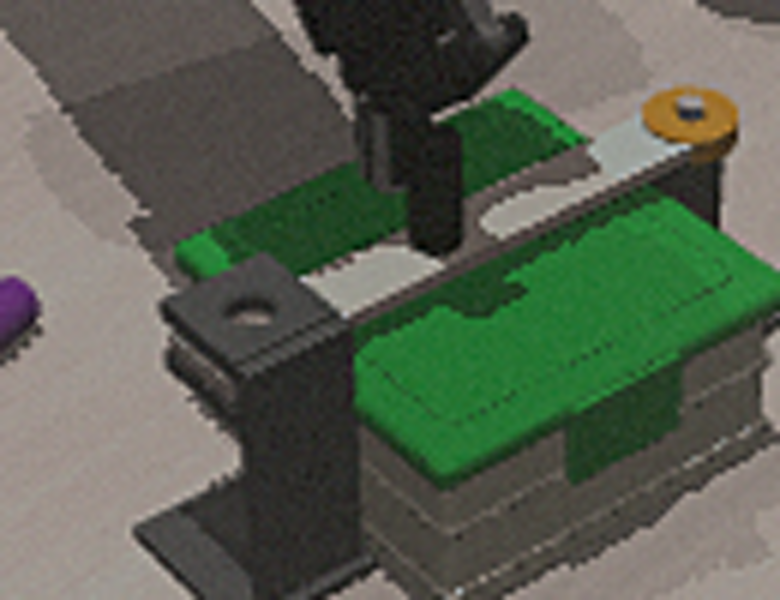

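Emit:
step_arm --steps '[[[0,0.0025,0],[0,0,0],-1],[[0,0.004,0],[0,0,0],-1],[[0,0.004,0],[0,0,0],-1]]'

```text
time_s: 6.5
eef_pos: [0.5576, -0.0464, 0.1144]
orientation: [0.76, 0.65, -0.002, -0.002]
wrist_force: [-14.9, -0.6, 7.0]
gripper_width: -0.0001
```

Emit:
step_arm --steps '[[[0,0.0025,0],[0,0,0],-1],[[0,0.0025,0],[0,0,0],-1],[[0,0.0025,0],[0,0,0],-1]]'

```text
time_s: 6.8
eef_pos: [0.5577, -0.0464, 0.1144]
orientation: [0.76, 0.65, -0.003, -0.003]
wrist_force: [-20.8, -0.4, 9.6]
gripper_width: -0.0002
```

The force rose to 21 N with no further motion, so the bar is on the stop. Backing off.

Emit:
step_arm --steps '[[[0,-0.03,0],[0,0,0],-1],[[0,-0.1,0],[0,0,0],-1],[[0,-0.1,-0.1],[0,0,0],-1],[[0,-0.1,-0.22],[0,0,0],-1],[[0,-0.1,-0.3],[0,0,0],-1],[[0,-0.1,-0.3],[0,0,0],-1]]'

```text
time_s: 7.4
eef_pos: [0.5228, -0.0409, 0.2392]
orientation: [0.76, 0.65, 0.003, 0.004]
wrist_force: [-0.3, 0.2, -0.5]
gripper_width: 0.0002
```

```bash
python3 - <<'E'
from h import *
p,q=now()
rows(p,q,[([.476,-.313,.23],0)])
E
```

```text
t 7.4 p [ 0.5228 -0.0409  0.2392] yaw y -8.94 F [-0.3  0.2 -0.5] w 0.0002
[-0.6902, -0.0102, 0.0236] [0.0188, 0.0035, -0.298]
```

Emit:
step_arm --steps '[[[-0.69,-0.01,0.02],[0.02,0,-0.3],0.2],[[-0.69,-0.01,0.02],[0.02,0,-0.3],0.2],[[-0.69,-0.01,0.02],[0.02,0,-0.3],0.2],[[-0.69,-0.01,0.02],[0.02,0,-0.3],0.2],[[-0.69,-0.01,0.02],[0.02,0,-0.3],0.2],[[-0.69,-0.01,0.02],[0.02,0,-0.3],0.2],[[-0.69,-0.01,0.02],[0.02,0,-0.3],0.2],[[-0.69,-0.01,0.02],[0.02,0,-0.3],0.2]]'

```text
time_s: 8.2
eef_pos: [0.4739, -0.3126, 0.2255]
orientation: [0.707, 0.707, -0.003, -0.005]
wrist_force: [-0.1, 0.4, -0.8]
gripper_width: 0.0508
```

```bash
python3 - <<'E'
from h import *
p,q=now()
rows(p,q,[([.476,-.3125,.083],0)])
from rig import r
s=r.snapshot("scene"); a=s["pixels"]; cv2.imwrite("pics/s5.png",cv2.resize(a[110:310,120:380],None,fx=3,fy=3,interpolation=cv2.INTER_CUBIC))
s=r.snapshot("top"); cv2.imwrite("pics/t5.png",cv2.resize(s["pixels"][155:265,270:470],None,fx=4,fy=4,interpolation=cv2.INTER_CUBIC))
E
```

```text
t 8.2 p [ 0.4739 -0.3126  0.2255] yaw y -0.01 F [-0.1  0.4 -0.8] w 0.0508
[-0.0005, 0.0092, 0.3562] [-0.0207, -0.0037, -0.0003]
```

View pics/s5.png

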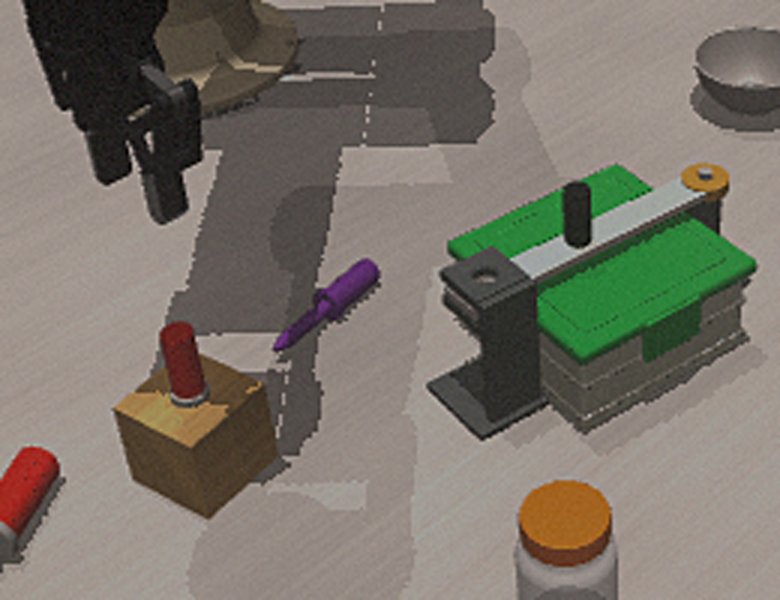

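View pics/t5.png

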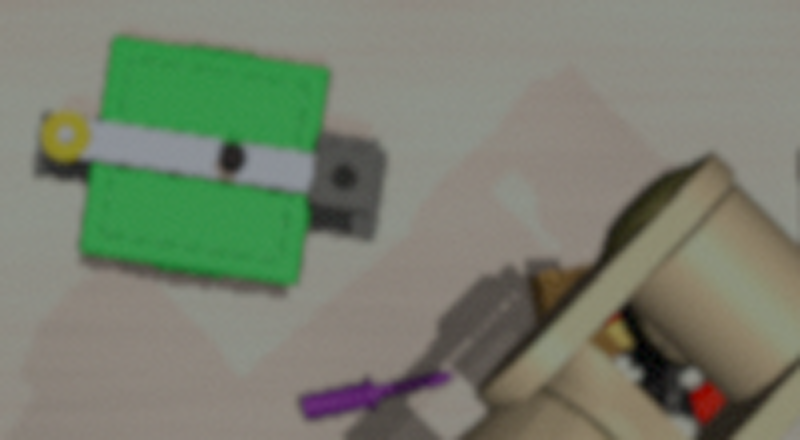

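The bar has stayed shut, and both decoy pins lie on the counter clear of the work. The pin is unmoved in its rest, its top at crop (177,330). Descending to grasp it.

Emit:
step_arm --steps '[[[0,0.009,0.1],[-0.02,0,0],0.2],[[0,0.009,0.2],[-0.02,0,0],0.2],[[0,0.009,0.3],[-0.02,0,0],0.2],[[0,0.009,0.36],[-0.02,0,0],0.2],[[0,0.009,0.36],[-0.02,0,0],0.2],[[0,0.009,0.36],[-0.02,0,0],0.2]]'

```text
time_s: 8.9
eef_pos: [0.4767, -0.312, 0.0835]
orientation: [0.706, 0.708, 0.0, 0.0]
wrist_force: [0.2, 0.0, 0.1]
gripper_width: 0.0514
```

```bash
python3 - <<'E'
from h import *
p,q=now()
from rig import r
s=r.snapshot("scene"); a=s["pixels"]; cv2.imwrite("pics/s6.png",cv2.resize(a[180:310,100:270],None,fx=4,fy=4,interpolation=cv2.INTER_CUBIC))
E
```

```text
t 8.9 p [ 0.4767 -0.312   0.0835] yaw y 0.11 F [0.2 0.  0.1] w 0.0514
```

View pics/s6.png

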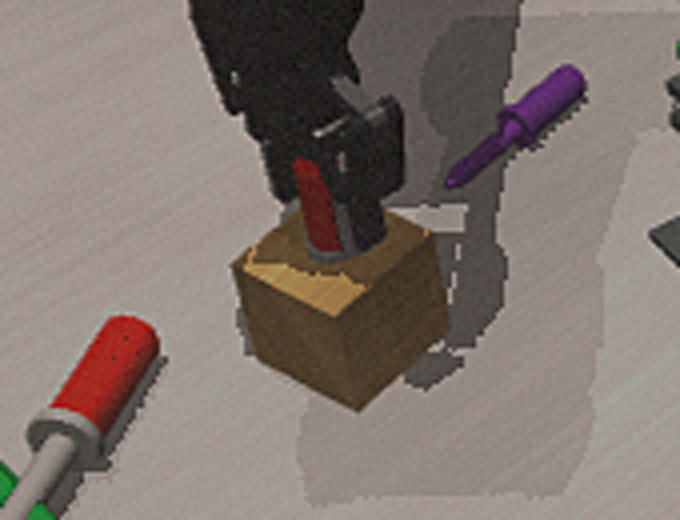

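The jaws straddle the handle. Closing.

Emit:
step_arm --steps '[[[0,0,0],[0,0,0],-1],[[0,0,0],[0,0,0],-1],[[0,0,0],[0,0,0],-1],[[0,0,0],[0,0,0],-1],[[0,0,0],[0,0,0],-1],[[0,0,0],[0,0,0],-1]]' --squeeze 50

```text
time_s: 9.55
eef_pos: [0.4765, -0.3128, 0.0838]
orientation: [0.707, 0.707, 0.0, 0.001]
wrist_force: [-0.8, 1.2, 6.3]
gripper_width: 0.0208
```

Emit:
step_arm --steps '[[[0,0,-0.03],[0,0,0],-1],[[0,0,-0.08],[0,0,0],-1],[[0,0,-0.15],[0,0,0],-1],[[0,0,-0.25],[0,0,0],-1],[[0,0,-0.35],[0,0,0],-1],[[0,0,-0.35],[0,0,0],-1]]'

```text
time_s: 10.15
eef_pos: [0.4774, -0.3138, 0.2289]
orientation: [0.707, 0.707, 0.0, 0.005]
wrist_force: [0.8, 0.0, -2.4]
gripper_width: 0.021
```

```bash
python3 - <<'E'
from h import *
p,q=now()
rows(p,q,[([.570,-.130,.225],0)])
from rig import r
s=r.snapshot("scene"); a=s["pixels"]; cv2.imwrite("pics/s7.png",cv2.resize(a[110:310,120:380],None,fx=3,fy=3,interpolation=cv2.INTER_CUBIC))
E
```

```text
t 10.15 p [ 0.4774 -0.3138  0.2289] yaw y 0.05 F [ 0.8  0.  -2.4] w 0.021
[0.4594, 0.2319, 0.0084] [0.0144, 0.0129, 0.0018]
```

View pics/s7.png

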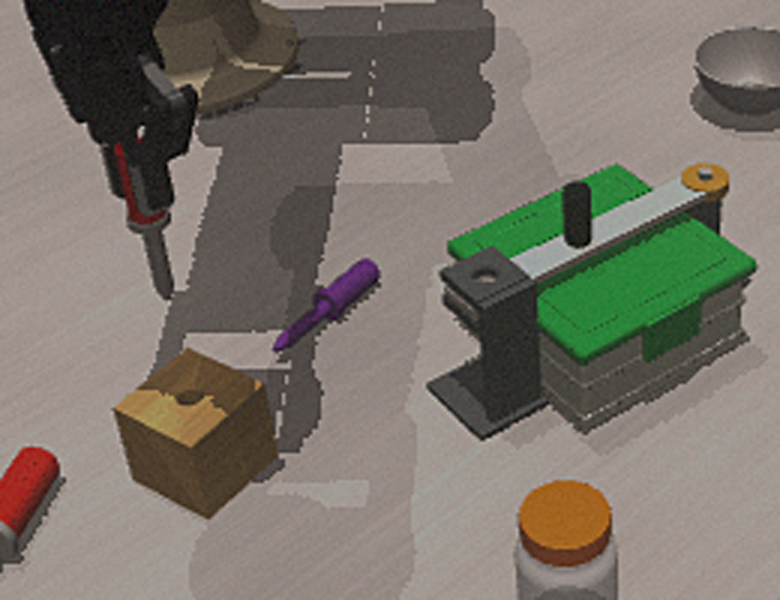

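The pin is held upright, its tip at crop (168,295), and the rest is empty. Moving over the fork.

Emit:
step_arm --steps '[[[0.1,0.05,0],[0,0,0],-1],[[0.2,0.1,0],[0,0,0],-1],[[0.3,0.15,0],[0,0,0],-1],[[0.38,0.19,0],[0,0,0],-1],[[0.43,0.22,0],[0,0,0],-1],[[0.459,0.232,0],[0,0,0],-1],[[0.459,0.232,0],[0,0,0],-1],[[0.459,0.232,0],[0,0,0],-1],[[0.459,0.232,0],[0,0,0],-1]]'

```text
time_s: 11.1
eef_pos: [0.5682, -0.13, 0.2224]
orientation: [0.707, 0.707, 0.0, -0.0]
wrist_force: [0.8, 0.5, -1.5]
gripper_width: 0.021
```

```bash
python3 - <<'E'
from h import *
p,q=now()
from rig import r
s=r.snapshot("scene"); a=s["pixels"]; cv2.imwrite("pics/s8.png",cv2.resize(a[130:230,220:350],None,fx=6,fy=6,interpolation=cv2.INTER_CUBIC))
s=r.snapshot("top"); a=s["pixels"]; cv2.imwrite("pics/t8.png",cv2.resize(a[155:255,290:420],None,fx=6,fy=6,interpolation=cv2.INTER_CUBIC))
E
```

```text
t 11.1 p [ 0.5682 -0.13    0.2224] yaw y -0.04 F [ 0.8  0.5 -1.5] w 0.021
```

View pics/s8.png

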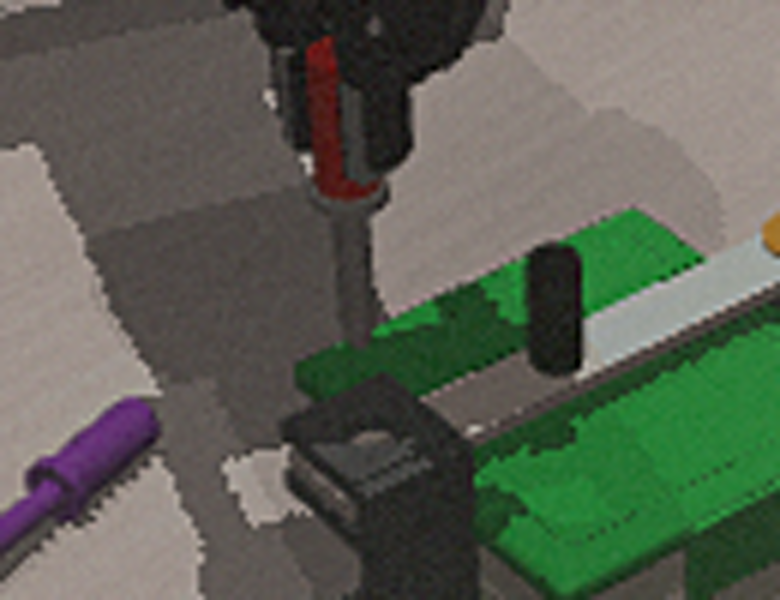

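View pics/t8.png

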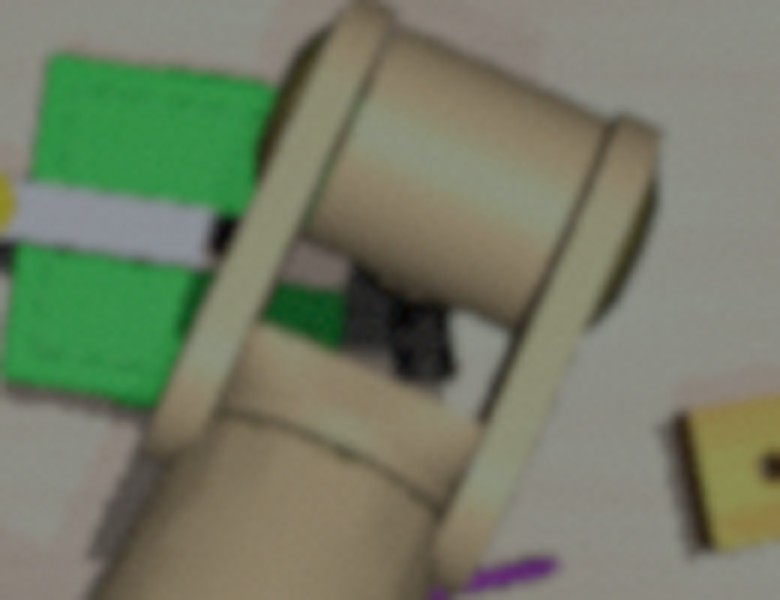

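```bash
python3 - <<'E'
from h import *
S=lambda u,v:(220+(u+.5)/6-.5,130+(v+.5)/6-.5)
H=lambda u,v:(240+(u+.5)/6-.5,150+(v+.5)/6-.5)
zt=.2224-.0183
print("tip",atz("scene",S(358,349),zt-.0575),"tip px pred",[ (np.array(proj("scene",[.5682,-.13,zt+d]))-[220,130])*6 for d in(-.0575,.0025,.0075)])
print("collar",atz("scene",S(350,190),zt+.005))
print("hole",atz("scene",H(250,311),.112), (proj("scene",[.57,-.13,.112])-[220,130])*6)
E
```

```text
tip [ 0.56816102 -0.1326841   0.1466    ] tip px pred [array([361.44225827, 342.91182506]), array([350.84923455, 193.7805023 ]), array([349.93081755, 180.85079063])]
collar [ 0.56758369 -0.13068789  0.2091    ]
hole [ 0.56997367 -0.13156288  0.112     ] [370.89053317 426.38715971]
```

Emit:
step_arm --steps '[[[0,0.005,0.03],[0,0,0],-1],[[0,0.005,0.05],[0,0,0],-1],[[0,0.005,0.07],[0,0,0],-1],[[0,0.005,0.07],[0,0,0],-1],[[0,0.005,0.07],[0,0,0],-1]]'

```text
time_s: 11.7
eef_pos: [0.5707, -0.1289, 0.1945]
orientation: [0.707, 0.707, 0.0, -0.0]
wrist_force: [0.2, -0.6, -0.3]
gripper_width: 0.0213
```

```bash
python3 - <<'E'
from h import *
p,q=now()
from rig import r
s=r.snapshot("scene"); a=s["pixels"]; cv2.imwrite("pics/s9.png",cv2.resize(a[140:230,230:340],None,fx=7,fy=7,interpolation=cv2.INTER_CUBIC))
for z in (p[2]-.0183-.0575,p[2]-.0183,): print((proj("scene",[p[0],p[1]-.0015,z])-[230,140])*7)
print((proj("scene",[.57,-.1315,.112])-[230,140])*7)
E
```

```text
t 11.7 p [ 0.5707 -0.1289  0.1945] yaw y 0.05 F [ 0.2 -0.6 -0.3] w 0.0213
[362.17052262 411.00892034]
[350.89547091 249.93949925]
[358.96955746 429.85416817]
```

View pics/s9.png

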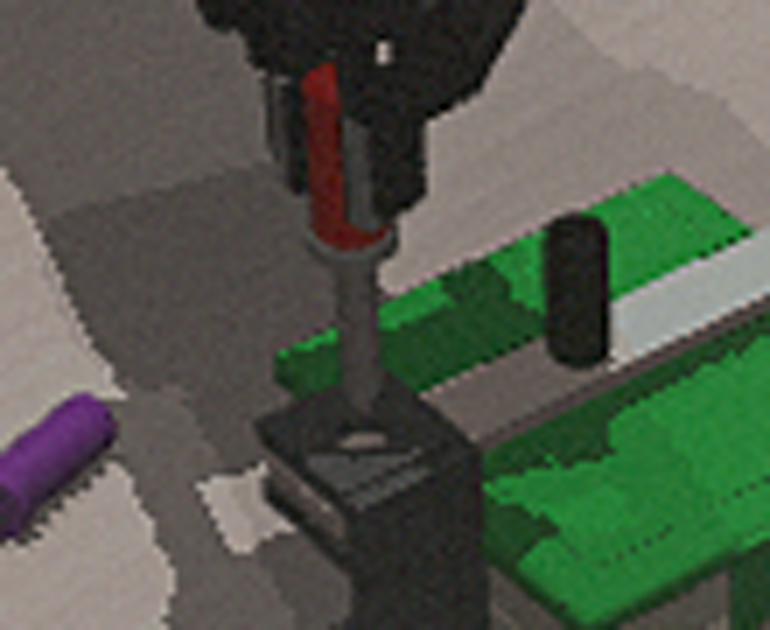

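The tip at (363,415) lies directly above the hole at (361,435). Going in.

Emit:
step_arm --steps '[[[0,-0.001,0.01],[0,0,0],-1],[[0,-0.001,0.02],[0,0,0],-1],[[0,-0.001,0.03],[0,0,0],-1],[[0,-0.001,0.04],[0,0,0],-1],[[0,-0.001,0.05],[0,0,0],-1]]'

```text
time_s: 12.25
eef_pos: [0.5703, -0.1288, 0.1742]
orientation: [0.707, 0.707, 0.0, -0.0]
wrist_force: [0.4, -0.2, -0.9]
gripper_width: 0.0208
```

```bash
python3 - <<'E'
from h import *
p,q=now()
from rig import r
s=r.snapshot("scene"); a=s["pixels"]; cv2.imwrite("pics/s10.png",cv2.resize(a[140:230,230:340],None,fx=7,fy=7,interpolation=cv2.INTER_CUBIC))
E
```

```text
t 12.25 p [ 0.5703 -0.1288  0.1742] yaw y 0.05 F [ 0.4 -0.2 -0.9] w 0.0208
```

View pics/s10.png

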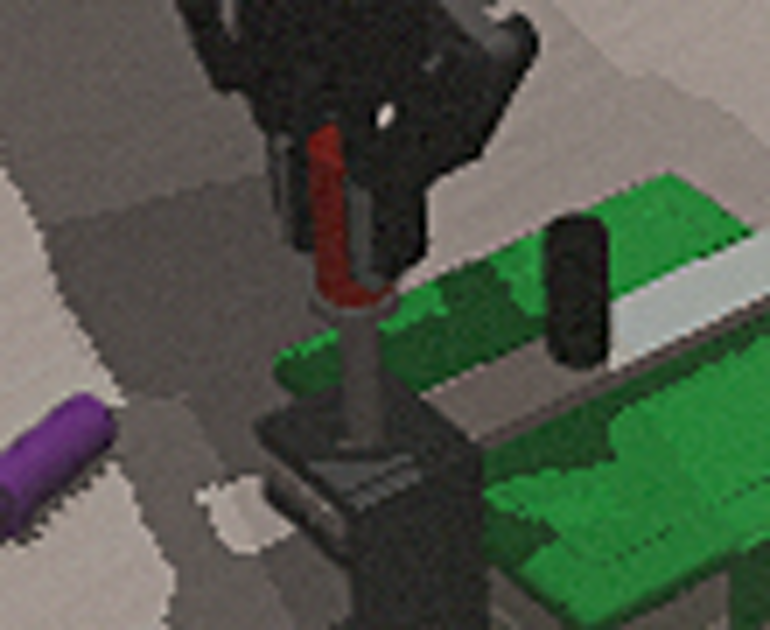

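The tip has entered the fork with no side force. Continuing down.

Emit:
step_arm --steps '[[[0,0,0.012],[0,0,0],-1],[[0,0,0.024],[0,0,0],-1],[[0,0,0.036],[0,0,0],-1],[[0,0,0.048],[0,0,0],-1],[[0,0,0.055],[0,0,0],-1]]'

```text
time_s: 12.8
eef_pos: [0.5702, -0.1288, 0.152]
orientation: [0.707, 0.707, 0.0, -0.001]
wrist_force: [0.1, 0.1, -1.4]
gripper_width: 0.0211
```

Emit:
step_arm --steps '[[[0,0,0.012],[0,0,0],-1],[[0,0,0.024],[0,0,0],-1],[[0,0,0.036],[0,0,0],-1],[[0,0,0.048],[0,0,0],-1],[[0,0,0.053],[0,0,0],-1],[[0,0,0.053],[0,0,0],-1]]'

```text
time_s: 13.4
eef_pos: [0.5702, -0.1288, 0.1311]
orientation: [0.707, 0.707, 0.0, -0.001]
wrist_force: [0.1, 0.3, -1.1]
gripper_width: 0.0208
```

```bash
python3 - <<'E'
from h import *
p,q=now()
from rig import r
s=r.snapshot("scene"); a=s["pixels"]; cv2.imwrite("pics/s11.png",cv2.resize(a[140:230,230:340],None,fx=7,fy=7,interpolation=cv2.INTER_CUBIC))
E
```

```text
t 13.4 p [ 0.5702 -0.1288  0.1311] yaw y 0.05 F [ 0.1  0.3 -1.1] w 0.0208
```

View pics/s11.png

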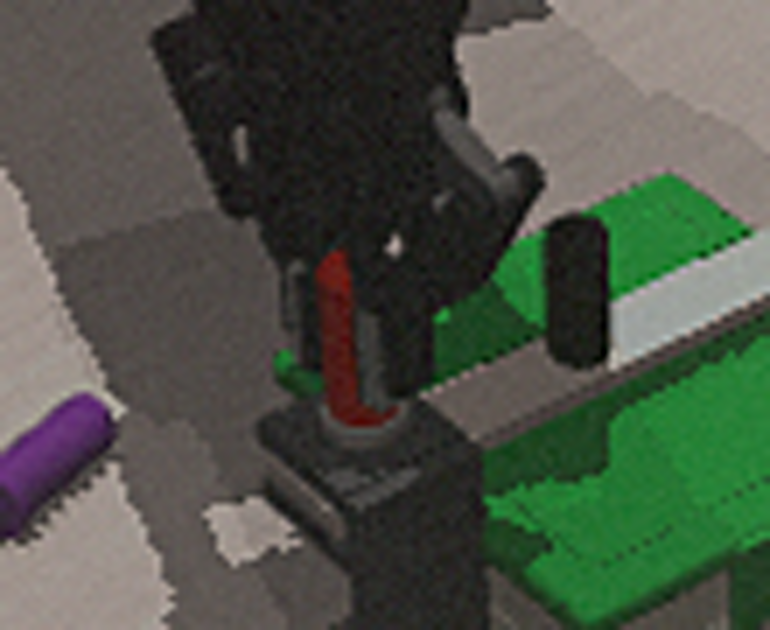

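The collar is a few mm above the fork. I'll lower it until contact.

Emit:
step_arm --steps '[[[0,0,0.003],[0,0,0],-1],[[0,0,0.006],[0,0,0],-1],[[0,0,0.008],[0,0,0],-1],[[0,0,0.008],[0,0,0],-1]]'

```text
time_s: 13.85
eef_pos: [0.5702, -0.1288, 0.1281]
orientation: [0.707, 0.707, 0.0, -0.0]
wrist_force: [0.9, -0.1, -1.4]
gripper_width: 0.021
```

Emit:
step_arm --steps '[[[0,0,0.0025],[0,0,0],-1],[[0,0,0.0025],[0,0,0],-1]]'

```text
time_s: 14.05
eef_pos: [0.5704, -0.1288, 0.1278]
orientation: [0.707, 0.707, 0.0, -0.0]
wrist_force: [-2.4, 0.8, 3.8]
gripper_width: 0.0209
```

Contact came at the expected height, TCP 0.1278. Releasing.

Emit:
step_arm --steps '[[[0,0,0],[0,0,0],0],[[0,0,0],[0,0,0],0],[[0,0,0],[0,0,0],0],[[0,0,0],[0,0,0],0],[[0,0,0],[0,0,0],0]]'

```text
time_s: 14.55
eef_pos: [0.5703, -0.1288, 0.1272]
orientation: [0.707, 0.707, 0.0, -0.0]
wrist_force: [0.5, -0.0, 0.5]
gripper_width: 0.0423
```

Emit:
step_arm --steps '[[[0,0,-0.03],[0,0,0],0],[[0,0,-0.1],[0,0,0],0],[[0,0,-0.2],[0,0,0],0],[[0,0,-0.3],[0,0,0],0],[[0,-0.1,-0.35],[0,0,0],0],[[0,-0.25,-0.35],[0,0,0],0],[[0,-0.4,-0.35],[0,0,0],0],[[0,-0.45,-0.35],[0,0,0],0],[[0,-0.45,-0.35],[0,0,0],0]]'

```text
time_s: 15.45
eef_pos: [0.3873, -0.1286, 0.2684]
orientation: [0.707, 0.707, 0.0, 0.0]
wrist_force: [0.8, -0.3, 0.3]
gripper_width: 0.0427
```

```bash
python3 - <<'E'
from h import *
p,q=now()
from rig import r
s=r.snapshot("scene"); a=s["pixels"]; cv2.imwrite("pics/s12.png",cv2.resize(a[110:310,210:470],None,fx=3,fy=3,interpolation=cv2.INTER_CUBIC))
s=r.snapshot("top"); a=s["pixels"]; cv2.imwrite("pics/t12.png",cv2.resize(a[100:270,180:420],None,fx=3,fy=3,interpolation=cv2.INTER_CUBIC))
E
```

```text
t 15.45 p [ 0.3873 -0.1286  0.2684] yaw y -0.04 F [ 0.8 -0.3  0.3] w 0.0427
```

View pics/s12.png

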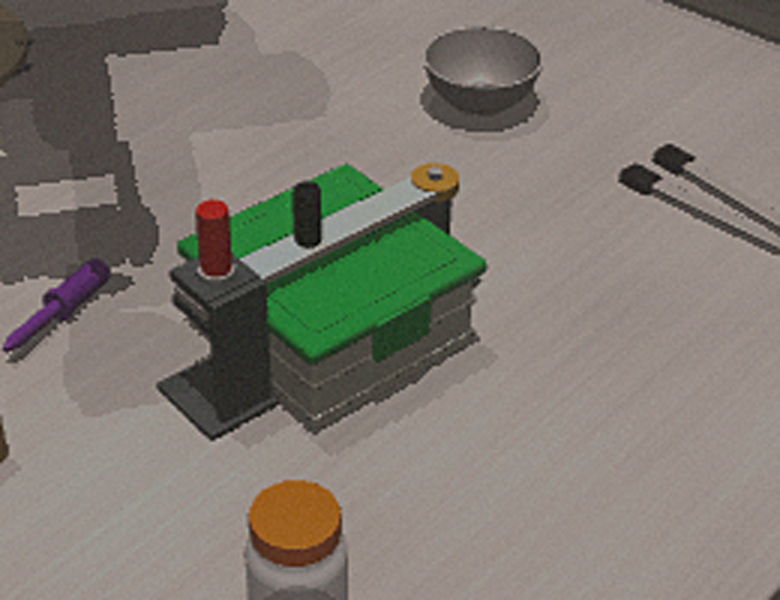

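View pics/t12.png

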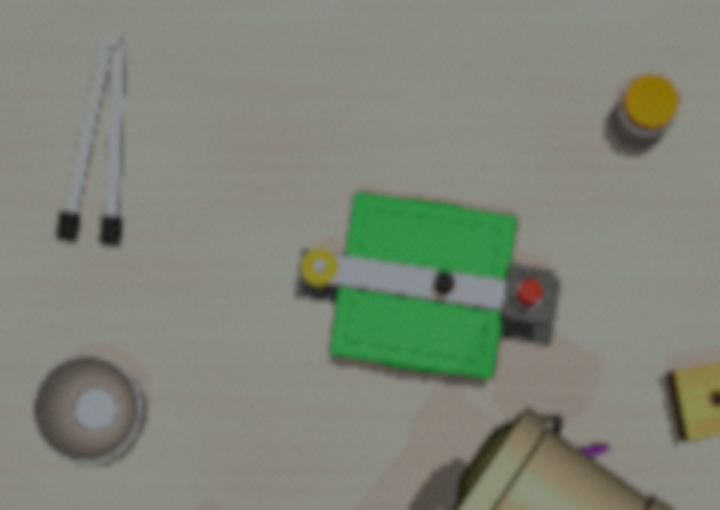

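The pin stands upright with its collar on the fork, the bar is shut, and the bowl, jar and tongs are unmoved. Handing in.

```bash
python3 - <<'E'
from rig import r
print(r.sign_off())
E
```

```text
the job is handed in; nothing more can be done
None
```

The tub is closed up, and I handed the job in at about 15.5 s of the 53 s allowed; no verdict was reported.

- **Bar:** I pushed the knob round with shut fingers until the force rose to about 21 N with no further movement, so the bar was on its stop. In the last pictures it is still shut.
- **Pin:** I lifted the small red-handled pin from its rest and lowered it through fork and eye. There was almost no side force on the way down. The collar met the fork at the height I had worked out, and then I let go.
- **Last pictures:** The pin stands upright with its collar on the fork, and the gripper is well clear of everything. The bowl, jar and tongs look unmoved. I judged all of this by eye and did not measure final positions.
- **Disagreements:** The two cameras differed by about 3.6 mm on where the fork hole is. I lined the pin up with the hole in the scene camera alone. The two decoy pins (purple and large red) fell over on their own early on; the arm never touched them. The purple one was still on the counter in the last pictures. The large red one was out of those pictures, but it was lying on the counter when I last saw it.

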